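# Stack the matching deep-well plate

### The job

Stack the loose green plate on the white plate in the metal nest, with its two cut corners over the white plate's two cut corners, and set it down gently (do not drop it) until its skirt sits fully home and level all round. Let go of it, and leave the square-cornered blue plate and the amber flask where they stand.

Things in the scene. Friction and masses are not known exactly. Their poses are not given: they have to be found in the camera images.
- green_plate_mid (a point): Centre, half-way up (22 mm), of the loose upright green well plate, 0.14 kg. Body 100 (own x) x 58 (y) x 36 mm, upright sides, 8 mm sloping lip on top: 44 mm in all. The two corners at its +x short end are cut at 45 degrees (18 mm legs), the others square. Underneath, a 3 mm skirt round a 10 mm deep cavity. z up. Grip the 58 mm sides in their upper half: fingers then clear the plate below.
- lower_plate (a point): Centre, half-way up, of the like-shaped white plate, cut corners at its +x end, fixed in a 132 x 90 x 8 mm aluminium nest; this point is 30 mm above the bench. The green skirt drops over its lip, whose slopes guide the last 8 mm and take up 8 mm of sideways error (3 mm play when home). Home: green centre 36 mm straight above this point, x axes pointing the same way. z up.
- blue_plate_mid (a point): Centre, half-way up, of a loose blue plate of the same length, width and height but with four square corners: a bystander, to be left alone.
- flask_mid (a point): Point on the axis, 70 mm above the bench, of a stoppered amber glass flask standing at the far side, 144 mm high, 74 mm wide at the belly: a bystander, to be left alone.
Things that resemble listed ones, but are neither listed nor needed, are in the scene too. Of the things shaped like the part that bears green_plate_mid, the green one is meant.

How it is judged (in metres and radians):
On the way:
1. the green plate is lowered, still held, onto or just above the white plate (within 12 mm of fully home in height, 15 mm sideways) (z of green_plate_mid in the frame of lower_plate below 0.048 m and horizontal distance between green_plate_mid and lower_plate below 0.015 m and contact force between the fingers and green_plate above 0.5 N), for 0.05 s.
At the end, for the whole second after the job is handed in: The green plate is at rest, level (within 3.5 degrees), on the white plate, its centre 36 mm (within 3 mm) above the white plate's centre and within 10 mm of it sideways, long sides parallel within 10 degrees; the shape lets it down that far only with cut corners over cut corners (z of green_plate_mid in the frame of lower_plate between 0.033 and 0.039 m and horizontal distance between green_plate_mid and lower_plate below 0.01 m and angle between the x axis of green_plate_mid and the x axis of lower_plate, either way round below 0.175 rad and angle between green_plate_mid's own z axis and vertical below 0.06 rad and linear speed of green_plate below 0.02 m/s); the robot touches nothing.
It fails at once if the blue plate is moved by more than 30 mm (distance of blue_plate_mid from where it was at the start of the episode above 0.03 m).
It fails at once if the amber flask is moved by more than 30 mm or tipped over (distance of flask_mid from where it was at the start of the episode above 0.03 m).
It also fails if it takes over 35 s, if anything falls off the work surface, if the arm or the gripper's body presses on something with over 40 N, if the wrist force passes 120 N, or if a joint passes its speed limit or range.

### The arm

A 6-joint arm with a two-finger parallel gripper is mounted at the origin on the work surface. World frame = base frame: x ahead of the robot, y to its left, z up, the work surface at z = 0. Lengths are in mm, angles in degrees, forces in N, time in s.
With the tool pointing down it reaches from about 325 to 900 mm from the base axis. Payload 3.5 kg.
Tool frame: the origin (TCP) lies on the centre line of the jaws, within the pads' length; the fingertips stand 19 mm ahead of it and the grasp point (between the pads) is the TCP; z points along the fingers, y is the line along which they close (so a half turn about z gives the same grasp; the last joint's range is limited). The gripper opens to 85 mm and grips with 20 to 120 N. Pads are 22 mm wide; open, the fingers measure 114 mm over their backs; the gripper's body (76 mm by 85 mm) begins 54 mm behind the grasp point. The pads swing forward as they close: fully open they stand 13 mm farther back than shut.
Start: joints at [-81.669, 15.837, -1.513, 72.651, 0, 84.076], TCP at [153.888, -605.756, 226.413] pointing down, gripper open.
Joint ranges: [-178.77, 178.77], [-48.84, 107.48], [-61.69, 71.31], [-111.58, 123.2], [-90, 87.43], [-180, 180]. Speed limits (degrees/s): [147.25, 147.25, 180, 180, 180, 180].

### API

Orientations are given as a 3x3 rotation matrix whose columns are the frame's x, y, z axes.
In Python, from station import get_obs, grab_frame, get_calibration, close_job, search_frame, silhouettes, tip_of gives the robot as it stands.
- The arm moves only by the shell command python3 -m jog 'ROWS' [FORCE]. ROWS is JSON, a list of rows, each an object of numbers: "tx", "ty", "tz": the shift along the world's x, y, z scaled (see below); "ax", "ay", "az": the turn, a rotation vector about the world's x, y, z scaled (see below); "claw": the opening, from 0 (shut) to 1 (fully open). A call has 1 to 12 rows; each row shifts and turns the commanded pose from where the row before left it; what a row does not reach is not made up. The controller multiplies each number of a shift by 0.6 m and each number of a turn by 5 degrees. A row lasts 1/12 s, in which the tool goes at most 41.7 mm and 7.16 degrees, less where a joint would pass 70% of its speed; a pose out of reach is approached as far as the arm can. A call with a number of a shift or a turn outside -1 to 1 is refused whole. A call with a gripper value outside its range is refused whole. The fingers move at their own pace and stop on an object; FORCE is the grip in N (left out, the last holds). Time passes only in rows, so rows that do not move let the fingers close. It gives the time, the measured TCP pose, the force, the opening and the grip force at its end, in the units of the state.
- get_obs(): the state, without advancing time (a new reading comes with each control period).
- grab_frame(name): name is "side" or "top" or "wrist"; returns the picture (420x560x3 uint8, red, green, blue); there is no depth.
- get_calibration(name): a dict with "camera_matrix" (3x3 intrinsics, pixels), "xyz" and "attitude" of the camera in the world. Camera axes: x right, y down, z forward; pixel columns grow to the right and rows downward; lengths in mm; the calibration is good to about 2 mm. A picture is of the moment at which its call begins: read the wrist's pose just before it. get_calibration takes no time and is no camera call; for the wrist camera it gives the pose at the moment of the call.
- close_job(): hands the job in; it is judged then, once.
Trained networks look in the newest picture that a camera, given by its name, has taken for a name from the list of things; names that differ only in an ending like _2 or _b are one class to them, and where a whole thing is asked for, a point or a joint stands for the part that bears it (a point fixed in the world has none). Each returns a list of dicts, best first, with "p" (0 to 1); they miss things now and then, are a little off and sometimes report something else, mostly with a low value. They report only what shows in the picture. A call takes as long as a camera call. They do not tell look-alikes from the thing itself.
- search_frame(camera, target): "point" ([x, y, z] in mm, in the coordinates of the camera as it stood for that picture, good to about 4 mm: the middle of the surface that is visible of it).
- silhouettes(camera, target): "region" (420x560 bool, what is visible of it).
- tip_of(camera, target): "point" ([x, y, z] in mm, in the coordinates of the camera as it stood for that picture, good to about 4 mm: a listed point, or the origin of a listed thing).
The state is a dict: "clock": time; "joints": joint angles; "dq": joint speeds; "tau": joint torques, N m; "eef_pos": TCP position; "eef_rot": TCP orientation; "force": force on the tool from outside, world axes, zero at the start; "ft_torque": the same for the moment, N m; "grip_width": finger opening in mm; "grasp_force": force on a finger pad.
Only numpy, scipy, OpenCV 4.12 (cv2) and the standard library are available. Lean on these libraries where they do the work, as an engineer would, in place of code of your own. Each camera call takes 0.05 s, during which the arm holds its last target. There are 200 camera calls.

## Working session

There is one attempt and no reset: what is moved stays moved. The work goes in short steps, Python scripts to look and compute and a shell command to move; the robot and the scene stay as the last step left them, time stands still between calls to the robot, and variables do not carry over. Pictures are saved under pics/ and viewed, at most 10 in all, crops included, and the job is handed in when it is done.

```bash
mkdir -p pics; cat > h.py <<'E'
import numpy as np, cv2
from station import *
def w(cam,p,c=None):
    c=c or get_calibration(cam); return np.array(c["attitude"])@np.array(p)+np.array(c["xyz"])
def ray(cam,u,v,z,c=None):
    c=c or get_calibration(cam); d=np.array(c["attitude"])@np.linalg.inv(np.array(c["camera_matrix"]))@[u,v,1]
    o=np.array(c["xyz"]); return o+d*(z-o[2])/d[2]
def save(im,n): cv2.imwrite("pics/"+n,im[:,:,::-1])
E
python3 - <<'E'
from h import *
np.set_printoptions(precision=1,suppress=True)
ims=[]
for c in("top","side"):
    im=grab_frame(c); ims.append(im); save(im,c+"0.png")
    for t in("green_plate_mid","lower_plate","blue_plate_mid","flask_mid"):
        for r in tip_of(c,t): print(c,t,round(r["p"],2),w(c,r["point"]))
    print(get_calibration(c)["xyz"])
o=get_obs();print(o["eef_pos"],o["eef_rot"],o["clock"])
E
```

```text
top green_plate_mid 0.87 [486.1 105.6  21.6]
top green_plate_mid 0.57 [443.  -44.1  20.8]
top lower_plate 0.94 [ 465.4 -208.4   26.1]
top blue_plate_mid 0.95 [534.2 253.9  20.9]
top flask_mid 0.74 [741.8  15.4  70.5]
[ 456.3   38.9 1100.5]
side green_plate_mid 0.74 [484.2 102.   20.4]
side green_plate_mid 0.68 [337.7 211.5  15.3]
side green_plate_mid 0.63 [443.  -44.3  23.1]
side lower_plate 0.6 [ 464.6 -208.3   26.9]
side blue_plate_mid 0.8 [529.  254.8  22.3]
side flask_mid 0.72 [741.6  20.2  68.2]
[387.6 467.6 629.7]
[ 153.9 -605.7  226.4] [[ 1.   0.2  0. ]
 [ 0.2 -1.   0. ]
 [ 0.  -0.  -1. ]] 0.5
```

View pics/top0.png

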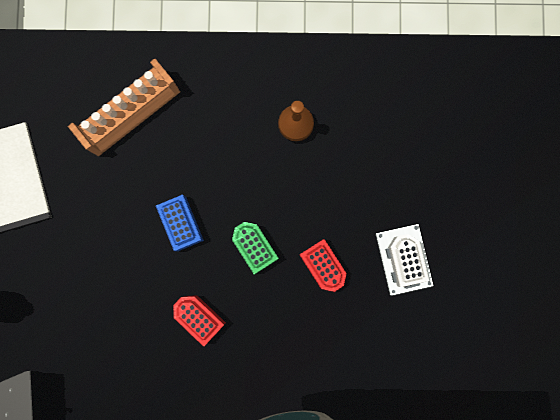

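View pics/side0.png

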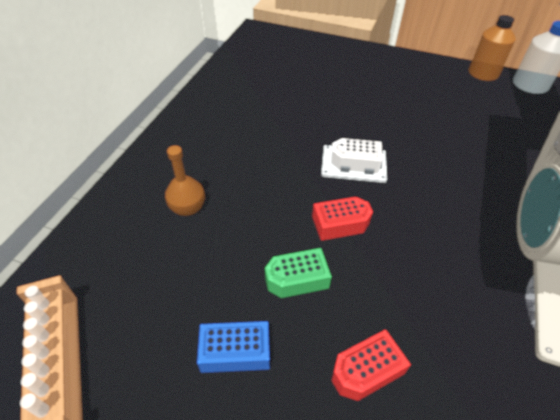

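The top view shows four plates of the green plate's shape: green at (254,247), red at (323,266), red at (198,320), and white in the nest at (410,258). The square-cornered blue one is at (180,222). The green one at (254,247) fits by colour, with its cut corners at the upper-left end. The white plate's cut corners seem to be at the top. An enlarged crop will confirm both, and I'll measure the orientations with it.

```bash
python3 - <<'E'
from h import *
np.set_printoptions(precision=1,suppress=True)
im=cv2.imread("pics/top0.png")[:,:,::-1]
f=lambda u,v:cv2.resize(im[v-45:v+45,u-45:u+45],(400,400),interpolation=cv2.INTER_CUBIC)
save(np.hstack([f(254,247),f(408,258)]),"crop.png")
grab_frame("top"); c=get_calibration("top")
for t in("green_plate_mid","lower_plate"):
    for r in silhouettes("top",t):
        m=r["region"]; ys,xs=np.nonzero(m); z=40 if t[0]=="g" else 48
        P=np.array([ray("top",u,v,z,c)[:2] for u,v in zip(xs,ys)],np.float32)
        b=cv2.minAreaRect(P); e,V=np.linalg.eigh(np.cov(P.T)); a=V[:,1]
        print(t,round(r["p"],2),xs.mean(),ys.mean(),b,np.degrees(np.arctan2(a[1],a[0])))
E
```

```text
green_plate_mid 0.92 197.44572896596017 317.7199743095697 ((343.7148132324219, 211.015380859375), (100.8525390625, 64.73560333251953), 48.77770233154297) 51.781589267146245
green_plate_mid 0.75 324.2712348322627 266.23625981441825 ((444.5664978027344, -43.620323181152344), (99.98408508300781, 60.72538757324219), 33.98595428466797) -145.41323855754732
green_plate_mid 0.71 253.86162624821682 246.50570613409414 ((485.9787292480469, 101.40626525878906), (101.6843490600586, 60.68800735473633), 34.440025329589844) -145.15735359500184
```

View pics/crop.png

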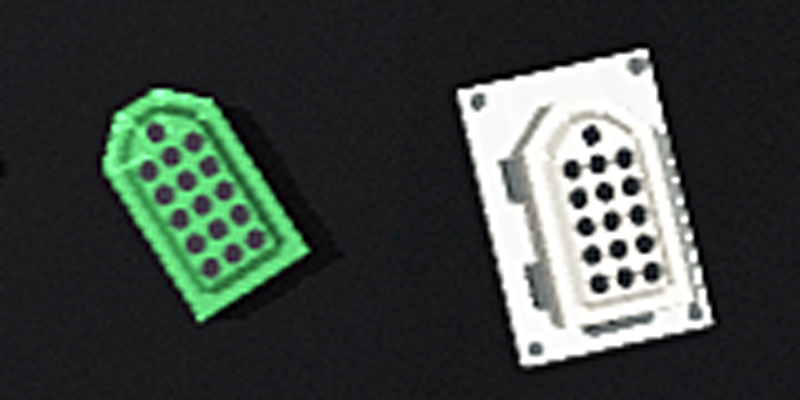

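The crop confirms it. The green plate has cut corners at its upper-left end, and the white plate in the nest has its cut corners at the top end, both roughly along +x.

```bash
python3 - <<'E'
from h import *
np.set_printoptions(precision=2,suppress=True)
c=get_calibration("top")
q=np.array([(58,90),(248,48),(315,322),(120,367)])/400*90+[363,213]
P=np.array([ray("top",u,v,8,c)[:2] for u,v in q]); print(P,P.mean(0))
for i,j in((3,0),(2,1)): d=P[j]-P[i]; print(np.linalg.norm(d),np.degrees(np.arctan2(d[1],d[0])))
for a,b in(((171,168),(199,283)),((235,186+0),(252,271))):
    A,B=[ray("top",*(np.array(k)/400*90+[363,213]),50,c) for k in(a,b)];d=A-B;print(np.degrees(np.arctan2(d[1],d[0])))
o=get_obs();R=np.array(o["eef_rot"]);print(o["eef_pos"],np.degrees(np.arctan2(R[1,0],R[0,0])),R[:,2])
E
```

```text
[[ 515.44 -151.85]
 [ 536.12 -240.82]
 [ 409.13 -270.74]
 [ 387.45 -180.21]] [ 462.04 -210.9 ]
131.09688971190045 12.496716872350476
130.46017782536111 13.257131231137526
13.396596181674939
10.886731064759248
[ 153.87 -605.79  226.45] 14.252092697665276 [-0. -0. -1.]
```

```bash
python3 -m jog '[{"tx":0.0275,"ty":0.059,"az":0.2,"claw":1},{"tx":0.0275,"ty":0.059,"az":0.2},{"tx":0.0275,"ty":0.059,"az":0.2},{"tx":0.0275,"ty":0.059,"az":0.2},{"tx":0.0275,"ty":0.059,"az":0.2},{"tx":0.0275,"ty":0.059,"az":0.2},{"tx":0.0275,"ty":0.059,"az":0.2},{"tx":0.0275,"ty":0.059,"az":0.2},{"tx":0.0275,"ty":0.059,"az":0.2},{"tx":0.0275,"ty":0.059,"az":0.2},{"tx":0.0275,"ty":0.059,"az":0.2},{"tx":0.0275,"ty":0.059,"az":0.2}]' 40
```

```text
$[0]: bad value
```

```bash
python3 -m jog '[{"tx":0.0275,"ty":0.059,"tz":0,"ax":0,"ay":0,"az":0.2,"claw":1.0}]' 40; python3 -m jog --help | head -20
```

```text
clock: 0.73
eef_pos: [168.7, -575.6, 226.1]
eef_rot: [[0.966, 0.259, -0.001], [0.259, -0.966, -0.005], [-0.002, 0.005, -1.0]]
force: [0.8, -0.9, 0.6]
grip_width: 85.0
grasp_force: 0.0invalid input: not JSON, or not a number
```

All keys are required in every row.

```bash
python3 -m jog '[{"tx":0.0275,"ty":0.059,"tz":0,"ax":0,"ay":0,"az":0.2,"claw":1},{"tx":0.0275,"ty":0.059,"tz":0,"ax":0,"ay":0,"az":0.2,"claw":1},{"tx":0.0275,"ty":0.059,"tz":0,"ax":0,"ay":0,"az":0.2,"claw":1},{"tx":0.0275,"ty":0.059,"tz":0,"ax":0,"ay":0,"az":0.2,"claw":1},{"tx":0.0275,"ty":0.059,"tz":0,"ax":0,"ay":0,"az":0.2,"claw":1},{"tx":0.0275,"ty":0.059,"tz":0,"ax":0,"ay":0,"az":0.2,"claw":1},{"tx":0.0275,"ty":0.059,"tz":0,"ax":0,"ay":0,"az":0.2,"claw":1},{"tx":0.0275,"ty":0.059,"tz":0,"ax":0,"ay":0,"az":0.2,"claw":1},{"tx":0.0275,"ty":0.059,"tz":0,"ax":0,"ay":0,"az":0.2,"claw":1},{"tx":0.0275,"ty":0.059,"tz":0,"ax":0,"ay":0,"az":0.2,"claw":1},{"tx":0.0275,"ty":0.059,"tz":0,"ax":0,"ay":0,"az":0.2,"claw":1},{"tx":0.0275,"ty":0.059,"tz":0,"ax":0,"ay":0,"az":0.2,"claw":1}]' 40
```

```text
clock: 1.73
eef_pos: [368.8, -143.8, 226.8]
eef_rot: [[0.889, 0.458, 0.001], [0.458, -0.889, -0.001], [0.001, 0.001, -1.0]]
force: [0.9, -0.1, -1.0]
grip_width: 85.6
grasp_force: 0.0
```

```bash
python3 -m jog '[{"tx":0.028,"ty":0.059,"tz":0,"ax":0,"ay":0,"az":0.2,"claw":1},{"tx":0.028,"ty":0.059,"tz":0,"ax":0,"ay":0,"az":0.2,"claw":1},{"tx":0.028,"ty":0.059,"tz":0,"ax":0,"ay":0,"az":0.2,"claw":1},{"tx":0.028,"ty":0.059,"tz":0,"ax":0,"ay":0,"az":0.2,"claw":1},{"tx":0.028,"ty":0.059,"tz":0,"ax":0,"ay":0,"az":0.2,"claw":1},{"tx":0.028,"ty":0.059,"tz":0,"ax":0,"ay":0,"az":0.2,"claw":1},{"tx":0.028,"ty":0.059,"tz":0,"ax":0,"ay":0,"az":0.2,"claw":1},{"tx":0,"ty":0,"tz":-0.04,"ax":0,"ay":0,"az":0,"claw":1},{"tx":0,"ty":0,"tz":0,"ax":0,"ay":0,"az":0,"claw":1},{"tx":0,"ty":0,"tz":0,"ax":0,"ay":0,"az":0,"claw":1}]' 40
python3 - <<'E'
from h import *
np.set_printoptions(precision=1,suppress=True)
c=get_calibration("wrist"); im=grab_frame("wrist"); save(im,"w1.png")
for r in tip_of("wrist","green_plate_mid"): print(round(r["p"],2),w("wrist",r["point"],c))
h=cv2.cvtColor(im,cv2.COLOR_RGB2HSV); m=((h[...,0]>40)&(h[...,0]<85)&(h[...,1]>70)).astype(np.uint8)
n,l,s,_=cv2.connectedComponentsWithStats(m); k=1+s[1:,4].argmax(); print(s[k])
ys,xs=np.nonzero(l==k); P=np.array([ray("wrist",u,v,40,c)[:2] for u,v in zip(xs,ys)],np.float32)
print(cv2.minAreaRect(P))
E
```

```text
clock: 2.57
eef_pos: [484.4, 102.5, 201.3]
eef_rot: [[0.826, 0.564, -0.004], [0.564, -0.826, -0.001], [-0.004, -0.002, -1.0]]
force: [0.2, -0.8, -0.2]
grip_width: 85.5
grasp_force: 0.0
0.92 [449.1 -40.1  21.6]
0.76 [486.8 102.4  21.2]
0.72 [337.1 216.3  18.4]
[ 255  126   64  105 4935]
((488.1069030761719, 104.1492691040039), (103.29139709472656, 60.07360076904297), 33.584564208984375)
```

View pics/w1.png

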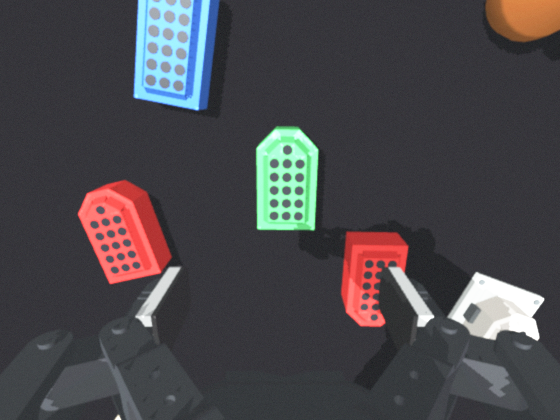

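The wrist view shows the green plate centred between the fingers at (286,180), cut corners at the top, well aligned. I'll lower and grip at about z = 29.

```bash
python3 -m jog '[{"tx":0.0035,"ty":0.001,"tz":-0.05,"ax":0,"ay":0,"az":0,"claw":1},{"tx":0,"ty":0,"tz":-0.06,"ax":0,"ay":0,"az":0,"claw":1},{"tx":0,"ty":0,"tz":-0.06,"ax":0,"ay":0,"az":0,"claw":1},{"tx":0,"ty":0,"tz":-0.06,"ax":0,"ay":0,"az":0,"claw":1},{"tx":0,"ty":0,"tz":-0.04,"ax":0,"ay":0,"az":0,"claw":1},{"tx":0,"ty":0,"tz":-0.0165,"ax":0,"ay":0,"az":0,"claw":1},{"tx":0,"ty":0,"tz":0,"ax":0,"ay":0,"az":0,"claw":1},{"tx":0,"ty":0,"tz":0,"ax":0,"ay":0,"az":0,"claw":0.6},{"tx":0,"ty":0,"tz":0,"ax":0,"ay":0,"az":0,"claw":0.5},{"tx":0,"ty":0,"tz":0,"ax":0,"ay":0,"az":0,"claw":0.5},{"tx":0,"ty":0,"tz":0,"ax":0,"ay":0,"az":0,"claw":0.4},{"tx":0,"ty":0,"tz":0,"ax":0,"ay":0,"az":0,"claw":0.4}]' 30
```

```text
clock: 3.67
eef_pos: [489.9, 103.3, 32.8]
eef_rot: [[0.827, 0.563, 0.004], [0.563, -0.827, 0.001], [0.004, 0.001, -1.0]]
force: [-0.9, -0.5, 7.9]
grip_width: 39.6
grasp_force: 26.7
```

The width is 39.6 rather than 58, so something's off. I'll look.

```bash
python3 - <<'E'
from h import *
a=grab_frame("wrist"); b=grab_frame("side")
save(np.hstack([cv2.resize(a,(400,300)),cv2.resize(b[180:330,200:400],(400,300),interpolation=cv2.INTER_CUBIC)]),"g1.png")
o=get_obs(); print(o["force"],o["grip_width"],o["grasp_force"],o["eef_pos"])
E
```

```text
[-0.81076541 -0.48149375  7.50761286] 39.357142045760824 26.73282385803759 [489.91925287 103.28865858  32.85249455]
```

View pics/g1.png

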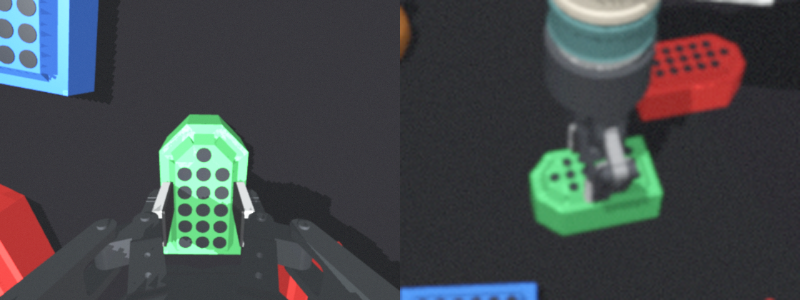

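```bash
python3 - <<'E'
from h import *
b=grab_frame("side").copy(); c=get_calibration("side"); K=np.array(c["camera_matrix"]);A=np.array(c["attitude"]);x0=np.array(c["xyz"])
o=get_obs(); R=np.array(o["eef_rot"]); p=np.array(o["eef_pos"])
S=8; u0,v0=255,215
g=cv2.resize(b[v0:v0+70,u0:u0+95],None,fx=S,fy=S,interpolation=cv2.INTER_CUBIC)
a=grab_frame("wrist")
def pr(q,col):
    h=K@(A.T@(q-x0)); u,v=h[:2]/h[2]; cv2.circle(g,(int((u+.5-u0)*S),int((v+.5-v0)*S)),5,col,-1)
for s in(-1,1):
    pr(p+R@[0,s*20,0],(255,255,0)); pr(p+R@[0,s*20,19],(255,0,255)); pr(p+R@[0,s*29,0],(0,255,255))
save(g,"g2.png")
np.set_printoptions(precision=1,suppress=True)
for cam in("side","wrist"):
  for r in tip_of(cam,"green_plate_mid"): print(cam,round(r["p"],2),w(cam,r["point"]))
E
```

```text
side 0.94 [484.4  97.8  23.2]
side 0.94 [338.2 209.1  16.2]
side 0.77 [443.7 -42.9  23.7]
side 0.19 [531.6 252.   21.1]
wrist 0.7 [486.8  99.1  23.6]
```

View pics/g2.png

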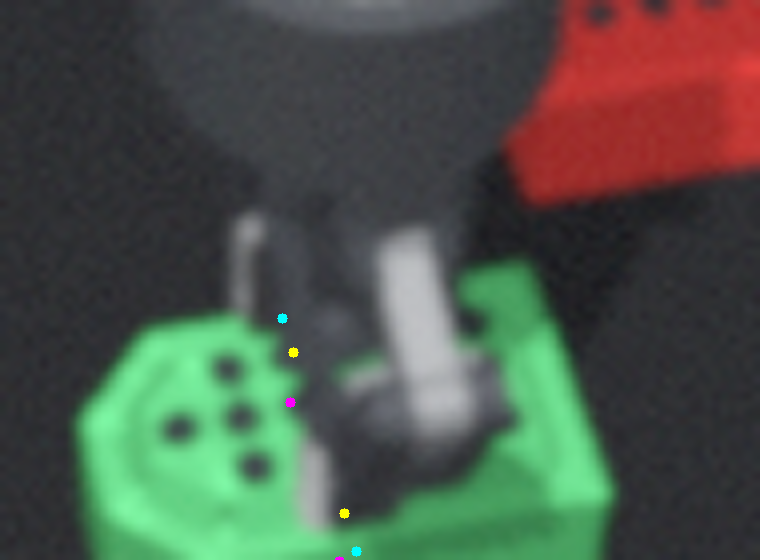

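The fingers appear to hold the sloping lip, with the near tip at (315,530) on the top edge. I'll open in place and see where the tool and tips really are.

```bash
python3 -m jog '[{"tx":0,"ty":0,"tz":0,"ax":0,"ay":0,"az":0,"claw":1},{"tx":0,"ty":0,"tz":0,"ax":0,"ay":0,"az":0,"claw":1},{"tx":0,"ty":0,"tz":0,"ax":0,"ay":0,"az":0,"claw":1},{"tx":0,"ty":0,"tz":0,"ax":0,"ay":0,"az":0,"claw":1},{"tx":0,"ty":0,"tz":0,"ax":0,"ay":0,"az":0,"claw":1}]' 30
python3 - <<'E'
from h import *
b=grab_frame("side").copy(); c=get_calibration("side"); K=np.array(c["camera_matrix"]);A=np.array(c["attitude"]);x0=np.array(c["xyz"])
o=get_obs(); R=np.array(o["eef_rot"]); p=np.array(o["eef_pos"])
S=5; u0,v0=252,210
g=cv2.resize(b[v0:v0+100,u0:u0+90],None,fx=S,fy=S,interpolation=cv2.INTER_CUBIC)
def pr(q,col):
    h=K@(A.T@(q-x0)); u,v=h[:2]/h[2]; cv2.circle(g,(int((u+.5-u0)*S),int((v+.5-v0)*S)),3,col,-1)
for s in(-1,1): pr(p+R@[0,s*42,0],(255,255,0)); pr(p+R@[0,s*42,6],(255,0,255))
a=grab_frame("wrist"); h=cv2.cvtColor(a,cv2.COLOR_RGB2HSV); m=((h[...,0]>40)&(h[...,0]<85)&(h[...,1]>70))
ys,xs=np.nonzero(m); print(xs.min(),xs.max(),ys.min(),ys.max())
P=np.array([ray("wrist",u,v,40)[:2] for u,v in zip(xs,ys)],np.float32);print(cv2.minAreaRect(P))
a=cv2.resize(a[170:420,140:420],(340,304))
a=np.vstack([a,np.zeros((196,340,3),np.uint8)]); save(np.hstack([g,a]),"g3.png")
print(o["force"],p)
E
```

```text
clock: 4.38
eef_pos: [488.0, 102.8, 30.5]
eef_rot: [[0.827, 0.563, -0.0], [0.563, -0.827, -0.0], [-0.0, -0.0, -1.0]]
force: [-0.6, -0.5, -0.1]
grip_width: 85.1
grasp_force: 0.0
222 351 157 357Traceback (most recent call last):
  File "<stdin>", line 11, in <module>
  File "h.py", line 6, in ray
    c=c or get_calibration(cam); d=np.array(c["attitude"])@np.linalg.inv(np.array(c["camera_matrix"]))@[u,v,1]
           ~~~~~~~~~~~~~~~^^^^^
ValueError: time passes only in moves, steps and waits
```

```bash
python3 - <<'E'
from h import *
b=grab_frame("side").copy(); c=get_calibration("side"); K=np.array(c["camera_matrix"]);A=np.array(c["attitude"]);x0=np.array(c["xyz"])
o=get_obs(); R=np.array(o["eef_rot"]); p=np.array(o["eef_pos"])
S=5; u0,v0=252,210
g=cv2.resize(b[v0:v0+100,u0:u0+90],None,fx=S,fy=S,interpolation=cv2.INTER_CUBIC)
def pr(q,col):
    h=K@(A.T@(q-x0)); u,v=h[:2]/h[2]; cv2.circle(g,(int((u+.5-u0)*S),int((v+.5-v0)*S)),3,col,-1)
for s in(-1,1): pr(p+R@[0,s*42,0],(255,255,0)); pr(p+R@[0,s*42,6],(255,0,255))
a=grab_frame("wrist"); cw=get_calibration("wrist"); h=cv2.cvtColor(a,cv2.COLOR_RGB2HSV); m=((h[...,0]>40)&(h[...,0]<85)&(h[...,1]>70))
ys,xs=np.nonzero(m)
P=np.array([ray("wrist",u,v,40,cw)[:2] for u,v in zip(xs,ys)],np.float32);print(cv2.minAreaRect(P))
a=cv2.resize(a[170:420,140:420],(340,304))
a=np.vstack([a,np.zeros((196,340,3),np.uint8)]); save(np.hstack([g,a]),"g3.png")
E
```

```text
((490.9048767089844, 105.43292236328125), (104.30867004394531, 57.893951416015625), 33.39510726928711)
```

View pics/g3.png

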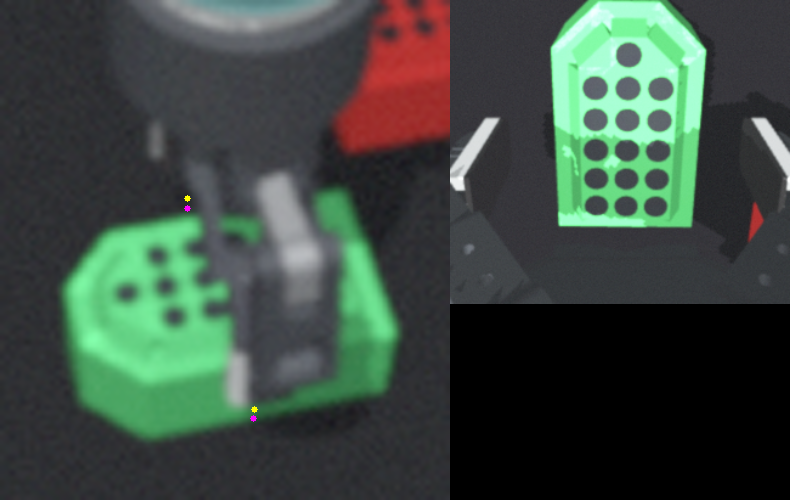

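With the gripper open, the tips reach only about TCP height (near tip at (238,403)), so the pads closed on the lip. The plate didn't shift noticeably. I'll go 10 mm lower and grip again.

```bash
python3 -m jog '[{"tx":0,"ty":0,"tz":-0.016,"ax":0,"ay":0,"az":0,"claw":1},{"tx":0,"ty":0,"tz":0,"ax":0,"ay":0,"az":0,"claw":1},{"tx":0,"ty":0,"tz":0,"ax":0,"ay":0,"az":0,"claw":0.7},{"tx":0,"ty":0,"tz":0,"ax":0,"ay":0,"az":0,"claw":0.5},{"tx":0,"ty":0,"tz":0,"ax":0,"ay":0,"az":0,"claw":0.5},{"tx":0,"ty":0,"tz":0,"ax":0,"ay":0,"az":0,"claw":0.5},{"tx":0,"ty":0,"tz":0,"ax":0,"ay":0,"az":0,"claw":0.5}]' 30
```

```text
clock: 5.17
eef_pos: [488.3, 102.8, 21.0]
eef_rot: [[0.827, 0.563, 0.0], [0.563, -0.827, 0.0], [0.0, 0.0, -1.0]]
force: [0.2, 0.1, -0.4]
grip_width: 56.8
grasp_force: 32.3
```

Gripped at width 56.8. I'll lift and carry it over the nest.

```bash
python3 -m jog '[{"tx":0,"ty":0,"tz":0.03,"ax":0,"ay":0,"az":0,"claw":0.5},{"tx":0,"ty":0,"tz":0.06,"ax":0,"ay":0,"az":0,"claw":0.5},{"tx":0,"ty":0,"tz":0.06,"ax":0,"ay":0,"az":0,"claw":0.5},{"tx":-0.0045,"ty":-0.04,"tz":0.05,"ax":0,"ay":0,"az":-0.48,"claw":0.5},{"tx":-0.0045,"ty":-0.06,"tz":0,"ax":0,"ay":0,"az":-0.48,"claw":0.5},{"tx":-0.0045,"ty":-0.06,"tz":0,"ax":0,"ay":0,"az":-0.48,"claw":0.5},{"tx":-0.0045,"ty":-0.06,"tz":0,"ax":0,"ay":0,"az":-0.48,"claw":0.5},{"tx":-0.0045,"ty":-0.06,"tz":0,"ax":0,"ay":0,"az":-0.48,"claw":0.5},{"tx":-0.0045,"ty":-0.06,"tz":0,"ax":0,"ay":0,"az":-0.48,"claw":0.5},{"tx":-0.0045,"ty":-0.06,"tz":0,"ax":0,"ay":0,"az":-0.48,"claw":0.5},{"tx":-0.0045,"ty":-0.06,"tz":0,"ax":0,"ay":0,"az":-0.48,"claw":0.5},{"tx":-0.0045,"ty":-0.04,"tz":0,"ax":0,"ay":0,"az":-0.48,"claw":0.5}]' 40
python3 -m jog '[{"tx":0,"ty":-0.02,"tz":0,"ax":0,"ay":0,"az":0,"claw":0.5},{"tx":0,"ty":0,"tz":0,"ax":0,"ay":0,"az":0,"claw":0.5},{"tx":0,"ty":0,"tz":0,"ax":0,"ay":0,"az":0,"claw":0.5}]' 40
python3 - <<'E'
from h import *
np.set_printoptions(precision=1,suppress=True)
ims=[]
for c in("wrist","side","top"):
    cc=get_calibration(c); im=grab_frame(c); ims.append(im)
    for t in("green_plate_mid","lower_plate"):
        for r in tip_of(c,t): print(c,t,round(r["p"],2),w(c,r["point"],cc))
save(np.hstack([cv2.resize(i,(400,300)) for i in ims[:2]]),"h1.png")
E
```

```text
clock: 6.17
eef_pos: [463.5, -200.2, 140.9]
eef_rot: [[0.977, 0.215, 0.0], [0.215, -0.977, -0.001], [0.0, 0.001, -1.0]]
force: [0.7, 0.3, -2.1]
grip_width: 56.6
grasp_force: 43.7
clock: 6.42
eef_pos: [463.5, -208.9, 140.6]
eef_rot: [[0.976, 0.219, -0.001], [0.219, -0.976, 0.001], [-0.0, -0.001, -1.0]]
force: [0.2, 0.4, -1.4]
grip_width: 56.5
grasp_force: 43.7
wrist green_plate_mid 0.74 [446.7 -41.   21.9]
wrist green_plate_mid 0.6 [ 459.  -209.3  142.6]
side green_plate_mid 0.98 [336.5 208.6  15.9]
side green_plate_mid 0.8 [ 464.3 -207.4  139. ]
side green_plate_mid 0.6 [441.3 -41.5  23.1]
side lower_plate 0.6 [ 464.8 -209.6   23.9]
top green_plate_mid 0.92 [342.8 216.4  22.1]
top green_plate_mid 0.71 [444.4 -46.7  18.1]
top green_plate_mid 0.56 [ 461.7 -205.2  139.8]
top lower_plate 0.63 [ 463.7 -207.1   28.6]
```

View pics/h1.png

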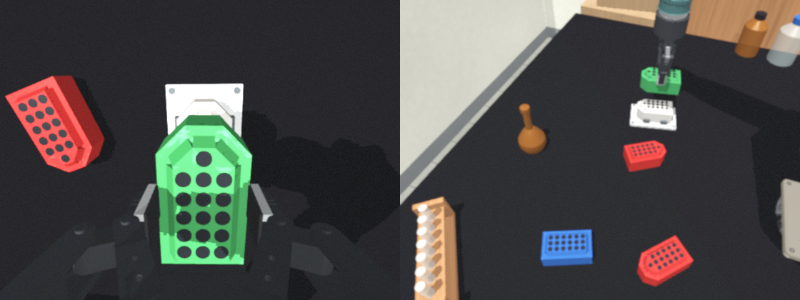

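The plate sits straight in the hand, at (204,190) in the left half, over the nest and aligned with it. I'll shift by +2/-1 mm, lower to just above the lip, then go slowly.

```bash
python3 -m jog '[{"tx":0.003,"ty":-0.0015,"tz":-0.03,"ax":0,"ay":0,"az":0,"claw":0.5},{"tx":0,"ty":0,"tz":-0.04,"ax":0,"ay":0,"az":0,"claw":0.5},{"tx":0,"ty":0,"tz":-0.025,"ax":0,"ay":0,"az":0,"claw":0.5},{"tx":0,"ty":0,"tz":-0.01,"ax":0,"ay":0,"az":0,"claw":0.5},{"tx":0,"ty":0,"tz":-0.005,"ax":0,"ay":0,"az":0,"claw":0.5},{"tx":0,"ty":0,"tz":-0.003,"ax":0,"ay":0,"az":0,"claw":0.5},{"tx":0,"ty":0,"tz":-0.003,"ax":0,"ay":0,"az":0,"claw":0.5},{"tx":0,"ty":0,"tz":-0.003,"ax":0,"ay":0,"az":0,"claw":0.5},{"tx":0,"ty":0,"tz":0,"ax":0,"ay":0,"az":0,"claw":0.5},{"tx":0,"ty":0,"tz":0,"ax":0,"ay":0,"az":0,"claw":0.5}]' 40
```

```text
clock: 7.7
eef_pos: [466.0, -210.3, 70.1]
eef_rot: [[0.976, 0.219, 0.001], [0.219, -0.976, -0.001], [0.001, 0.001, -1.0]]
force: [0.8, 0.1, -1.1]
grip_width: 56.4
grasp_force: 43.7
```

```bash
python3 -m jog '[{"tx":0,"ty":0,"tz":-0.002,"ax":0,"ay":0,"az":0,"claw":0.5},{"tx":0,"ty":0,"tz":-0.002,"ax":0,"ay":0,"az":0,"claw":0.5},{"tx":0,"ty":0,"tz":-0.002,"ax":0,"ay":0,"az":0,"claw":0.5},{"tx":0,"ty":0,"tz":-0.001,"ax":0,"ay":0,"az":0,"claw":0.5},{"tx":0,"ty":0,"tz":-0.001,"ax":0,"ay":0,"az":0,"claw":0.5},{"tx":0,"ty":0,"tz":0,"ax":0,"ay":0,"az":0,"claw":0.5}]' 40
```

```text
clock: 8.2
eef_pos: [465.5, -210.0, 65.1]
eef_rot: [[0.976, 0.219, -0.0], [0.219, -0.976, 0.0], [-0.0, -0.0, -1.0]]
force: [-2.2, 1.3, 4.1]
grip_width: 56.4
grasp_force: 44.2
```

```bash
python3 -m jog '[{"tx":0,"ty":0,"tz":-0.001,"ax":0,"ay":0,"az":0,"claw":0.5},{"tx":0,"ty":0,"tz":-0.001,"ax":0,"ay":0,"az":0,"claw":0.5},{"tx":0,"ty":0,"tz":0,"ax":0,"ay":0,"az":0,"claw":0.5},{"tx":0,"ty":0,"tz":0,"ax":0,"ay":0,"az":0,"claw":0.5}]' 40
```

```text
clock: 8.53
eef_pos: [465.5, -210.0, 65.1]
eef_rot: [[0.976, 0.219, -0.0], [0.219, -0.976, -0.0], [-0.0, 0.0, -1.0]]
force: [-4.0, 2.0, 12.1]
grip_width: 56.3
grasp_force: 45.1
```

The height has stopped 44.1 mm above the bench grasp, and home is 44. It's seated. I'll release slowly and retreat.

```bash
python3 -m jog '[{"tx":0,"ty":0,"tz":0.001,"ax":0,"ay":0,"az":0,"claw":0.7},{"tx":0,"ty":0,"tz":0,"ax":0,"ay":0,"az":0,"claw":0.9},{"tx":0,"ty":0,"tz":0,"ax":0,"ay":0,"az":0,"claw":1},{"tx":0,"ty":0,"tz":0,"ax":0,"ay":0,"az":0,"claw":1},{"tx":0,"ty":0,"tz":0,"ax":0,"ay":0,"az":0,"claw":1},{"tx":0,"ty":0,"tz":0.03,"ax":0,"ay":0,"az":0,"claw":1},{"tx":0,"ty":0,"tz":0.06,"ax":0,"ay":0,"az":0,"claw":1},{"tx":0,"ty":0,"tz":0.06,"ax":0,"ay":0,"az":0,"claw":1},{"tx":0,"ty":0,"tz":0.06,"ax":0,"ay":0,"az":0,"claw":1},{"tx":0,"ty":0,"tz":0.03,"ax":0,"ay":0,"az":0,"claw":1},{"tx":0,"ty":0,"tz":0,"ax":0,"ay":0,"az":0,"claw":1},{"tx":0,"ty":0,"tz":0,"ax":0,"ay":0,"az":0,"claw":1}]' 40
python3 - <<'E'
from h import *
np.set_printoptions(precision=1,suppress=True)
ims=[]
for c in("wrist","side"):
    cc=get_calibration(c); ims.append(grab_frame(c))
    for t in("green_plate_mid","blue_plate_mid","flask_mid"):
        for r in tip_of(c,t): print(c,t,round(r["p"],2),w(c,r["point"],cc))
s=cv2.resize(ims[1][110:200,295:415],(400,300),interpolation=cv2.INTER_CUBIC)
save(np.hstack([cv2.resize(ims[0],(400,300)),s]),"end.png")
E
```

```text
clock: 9.53
eef_pos: [466.5, -210.6, 209.3]
eef_rot: [[0.976, 0.219, 0.003], [0.219, -0.976, -0.002], [0.002, 0.002, -1.0]]
force: [0.8, -0.5, -0.4]
grip_width: 85.2
grasp_force: 0.0
wrist green_plate_mid 0.91 [446.8 -41.1  21. ]
wrist green_plate_mid 0.6 [ 460.4 -210.2   63.2]
side green_plate_mid 0.98 [339.3 214.4  18.5]
side green_plate_mid 0.78 [442.7 -43.2  19.5]
side green_plate_mid 0.69 [ 464.5 -212.4   65.5]
side blue_plate_mid 0.56 [533.7 254.6  23.9]
side flask_mid 0.74 [741.   17.4  72.5]
```

View pics/end.png

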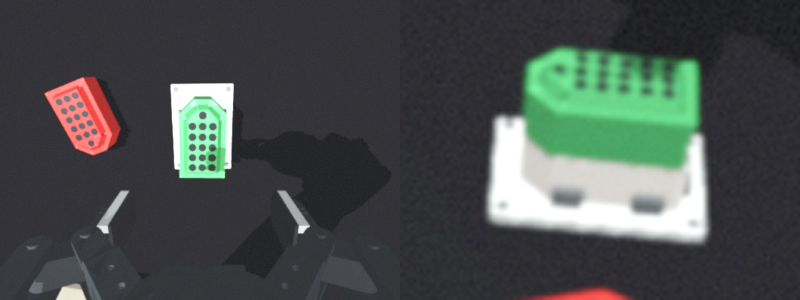

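The green plate sits level on the white one at z ≈ 65 (about (610,105) in the right half), cut corners over cut corners. The gripper is clear, so I'll hand in.

```bash
python3 -c "from station import close_job; print(close_job())"
```

```text
the job is handed in; nothing more can be done
None
```

I stacked the green plate on the white one, cut corners over cut corners, seated level and released, with the blue plate and flask left where they stood, and handed the job in; the station returned no verdict.

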